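# Hang up the ear defenders, then hold the sprung lid just under its balance point

## Robot

A 6-joint arm with a two-finger parallel gripper is mounted at the origin on a cart in front of the work surface, level with it; the furniture and walls round the work are solid. World frame = base frame: x ahead of the robot, y to its left, z up, the work surface at z = 0. Lengths are in m, angles in rad, forces in N, time in s.
With the tool pointing down it reaches from about 0.3 to 0.875 m from the base axis. Payload 6.4 kg.
Tool frame: the origin (TCP) lies midway between the tips of the shut fingers; the grasp point (between the pads) lies 19 mm behind it; z points along the fingers, y is the line along which they close (so a half turn about z gives the same grasp; the last joint's range is limited). The gripper opens to 85 mm and grips with 20 to 120 N. Pads are 22 mm wide; open, the fingers measure 114 mm over their backs; the gripper's body (76 mm by 85 mm) begins 54 mm behind the grasp point. The pads swing forward as they close: fully open they stand 13 mm farther back than shut.
Start: joints at [0.951, 0.181, 1.607, -0, 1.354, -0.206], TCP at [0.231, 0.526, 0.231] pointing down, gripper open.
Joint ranges: [-2.99, 2.99], [-0.89, 2.07], [0.3, 2.58], [-1.14, 4.28], [0, 2.63], [-3.12, 3.12]. Speed limits (rad/s): [2.57, 2.57, 3.01, 3.14, 3.14, 3.14].

## Interface

Orientations are given as a unit quaternion [w, x, y, z].
In Python, from bench import ctrl gives the robot as it stands.
- The arm moves only by the tool send_rows, never from a script. Its argument "motion" is a list of rows, each a list of 7 numbers: the turn, a rotation vector about the tool's x, y, z in degrees, then the shift along the tool's x, y, z in mm, then the closure, from -1 (fully open) to 1 (shut). In form: [[rx, ry, rz, tx, ty, tz, grip], ...]. A call has exactly 10 rows; each row shifts and turns the commanded pose from where the row before left it, along the tool's axes as they then stand; what a row does not reach is not made up. A row lasts 1/10 s, in which the tool goes at most 50 mm and 8.59 degrees, less where a joint would pass 70% of its speed; a pose out of reach is approached as far as the arm can. A call is refused whole if a number of a shift passes 50 or a number of a turn 8.59, either way. A call with a gripper value outside its range is refused whole. The fingers move at their own pace and stop on an object; the grip force is fixed at half the most. Time passes only in rows, so rows that do not move let the fingers close, or fill a call up. It gives the time, the measured TCP pose, the force, the opening and the grip force at its end, in the units of the state.
- ctrl.get_obs(): the state, without advancing time (a new reading comes with each control period).
- ctrl.camera(name): name is "side" or "top"; returns a dict with "color" (400x640x3 uint8, red, green, blue), "z_map" (400x640 float32, m along the optical axis (not along the pixel's ray), 0 where there is no reading), "mtx" (3x3 intrinsics, pixels), "extrinsics" (4x4, takes a point from camera to world coordinates). Camera axes: x right, y down, z forward; pixel columns grow to the right and rows downward; lengths in m; the calibration is good to about 2 mm. A picture is of the moment at which its call begins.
- ctrl.hand_in(): hands the job in; it is judged then, once.
The state is a dict: "time_s": time; "q": joint angles; "dq": joint speeds; "joint_efforts": joint torques, N m; "eef_pos": TCP position; "eef_rot": TCP orientation; "wrist_force": force on the tool from outside, world axes, zero at the start; "torque": the same for the moment, N m; "opening": opening from 0.0 (shut) to 1.0 (fully open); "grasp_force": force on a finger pad.
Only numpy, scipy, OpenCV 4.12 (cv2) and the standard library are available. Lean on these libraries where they do the work, as an engineer would, in place of code of your own. Each camera call takes 0.05 s, during which the arm holds its last target. There are 200 camera calls.

## Task

The spring of the box's blue lid is to be checked, but red ear defenders stand on the lid: lift them off by the headband, hang them by the headband over the bare steel rail and let go of them, with the lid still shut. Then take the lid by its yellow pull bar, raise it past its balance point, well into the red part of the angle scale but without letting it fly right open, and ease it back down into the green part just below the balance point. Finish there, still holding the bar with the lid at rest, the ear defenders hanging on the rail and everything else left where it was.

Things in the scene. Friction and masses are not known exactly. Their poses are not given: they have to be found in the camera images.
- box: Grey steel box, 200 (x) by 240 (y) mm, fixed, with a blue lid on top. Origin: centre of its underside, on the bench; z up; its front with the pull bar faces its -x, the lid hinges along its +x top edge. Lid 10 mm thick, top face 102 mm above the bench when shut. An angle scale stands on its -y side.
- lid_hinge (a point): Point on the lid's hinge line, midway along it: in the box's frame at x = +0.100, y = 0, z = 0.097; the hinge line runs along the box's y.
- scale_mark (a point): Black mark at 0.86 rad on the angle scale, an upright arc of radius 85 mm about the hinge, fixed on the box's -y side (y = -0.127 to -0.139, up to 0.19 m above the bench): white up to 0.66 rad, then green up to the mark, red from 0.88 rad on. A black and yellow pointer on the lid's edge rides over its rim.
- lid (a joint): Angle of the blue lid, rad: 0 shut and level, grows as its front rises, stop at 1.5. Below the balance point at 0.88 it falls shut by itself, above it the hinge spring swings it open; hardly any friction. At the bar this takes about 2.2 N upward to start it from shut, under 1 N near balance, about 2.5 N the other way at 1.3.
- pull_bar: Yellow round bar along the lid's front, 12 mm across, 110 mm long along y, 35 mm clear of the lid's edge, on two 10 mm arms 50 mm either side of its middle (the origin). At lid angle a it is 0.245 cos a in front of and 0.245 sin a above the hinge line (97 mm above the bench when shut). Pinch it from above with fingers across the box's x; it turns between them.
- ear_defenders: Red ear defenders, loose, about 0.2 kg, standing upright on their two cups on the lid. 155 mm wide along y, 56 mm deep along x, 150 mm high. Origin: centre of the underside, between the cups; z up to the headband. The cups are 75 mm high and leave 72 mm free between them, open above up to the headband pad.
- headband (a point): Centre of the headband's black pad, on top of the ear defenders: 24 mm (x) by 50 mm (y) by 22 mm high; 139 mm above the ear defenders' origin, so its flat underside, which goes on the rail, is at 128 mm and its top at 150 mm. Grip it from above across its 24 mm (x), with the fingertips not below its underside.
- rail: Steel rail stand, fixed: round bar 12 mm across, level along its x, between posts at x = -0.080 and 0.080. Base plate 185 by 60 by 10 mm. Origin: centre of the underside, on the bench; top of the bar at z = 0.160. The ear defenders hang with one cup on each side of the bar, their x along the rail's x (either way round).
- rail_top (a point): Top of the rail's bar, at its middle, 160 mm above the bench.
- loupe_b: Small black eye loupe with a white ring, 34 mm across, 38 mm high, loose, standing; bystander. Origin: centre of underside.
- blower_b: Black rubber dust blower with a thin upright nozzle, 47 mm across, 108 mm high, loose, standing; bystander. Origin: centre of underside.
- jar_b: White jar with a blue lid, on the mat, 50 mm across, 52 mm high, loose, standing; bystander. Origin: centre of underside.

How it is judged:
By the outcome, as a careful person would: the job done as asked, in the order asked, and still so for the second after the job is handed in, while the arm keeps its last pose, push and grip.
It also fails if it takes over 72 s, if anything falls off the work surface, if the arm or the gripper's body presses on something with over 40 N, if the wrist force passes 120 N, or if a joint passes its speed limit or range.

## Working session

There is one attempt and no reset: what is moved stays moved. The work goes in short steps, Python scripts to look and compute and a tool call to move; the robot and the scene stay as the last step left them, time stands still between calls to the robot, and variables do not carry over. Pictures are saved under pics/ and viewed, at most 10 in all, crops included, and the job is handed in when it is done.

Besides the shell and the picture viewer there is one more tool, called after "Request:" as name([rows], argument=value, ...), one row to a line, values as JSON. send_rows: Moves the arm, as the interface text tells. Its arguments: {"type":"object","properties":{"motion":{"type":"array","items":{"type":"array","items":{"type":"number"}}}},"required":["motion"]}

```bash
mkdir -p pics; python3 - <<'E'
from bench import ctrl
import cv2,numpy as np
for n in("top","side"):
    c=ctrl.camera(n); cv2.imwrite(f"pics/{n}0.png",c["color"][:,:,::-1]); np.savez(f"{n}0.npz",**c)
    print(c["mtx"],c["extrinsics"].round(3))
print(ctrl.get_obs())
E
```

```text
[[360.92459114   0.         326.29388107]
 [  0.         360.92459114 203.53635684]
 [  0.           0.           1.        ]] [[-0.011 -0.995  0.096  0.494]
 [-1.     0.01  -0.012  0.092]
 [ 0.011 -0.096 -0.995  1.158]
 [ 0.     0.     0.     1.   ]]
[[500.29795959   0.         318.00339879]
 [  0.         500.29795959 203.65421329]
 [  0.           0.           1.        ]] [[ 0.364 -0.703  0.612 -0.258]
 [-0.931 -0.273  0.241 -0.231]
 [-0.002 -0.657 -0.754  1.185]
 [ 0.     0.     0.     1.   ]]
{'time_s': 0.1, 'q': array([ 9.50711384e-01,  1.81455640e-01,  1.60787818e+00, -3.94881023e-06,
        1.35379389e+00, -2.06291056e-01]), 'dq': array([ 2.57903959e-04, -2.13516586e-05, -7.41631619e-04,  1.14499732e-03,
       -8.69564664e-04, -2.02259889e-04]), 'joint_efforts': array([ 7.00161982e-04, -4.45880485e+01, -3.52240419e+01, -1.66214422e-04,
        4.16098104e-03,  1.12585704e-05]), 'eef_pos': array([0.23089561, 0.5260817 , 0.2304949 ]), 'eef_rot': array([-3.06422250e-04,  2.05423538e-01,  9.78672867e-01, -7.03714347e-04]), 'wrist_force': array([-0.15234516,  0.2505259 ,  0.83670324]), 'torque': array([-0.0718413 ,  0.00274591,  0.02030133]), 'grasp_force': 0.0, 'opening': 0.9993602816625644}
```

View pics/top0.png

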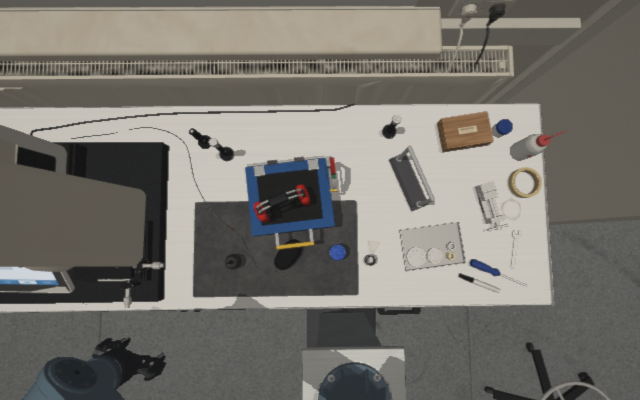

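View pics/side0.png

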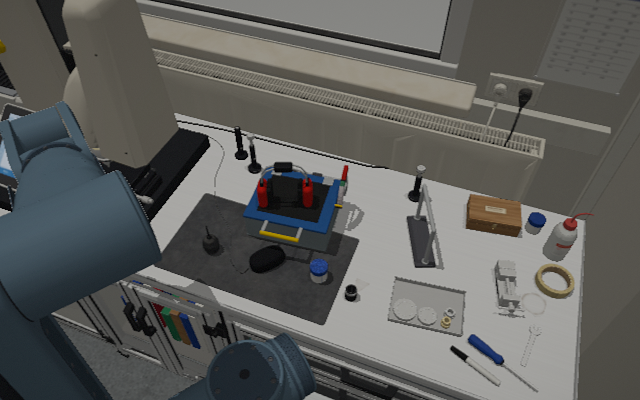

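The top view shows the box at about (290,197), the ear defenders at (283,202), the yellow bar at (295,241) and the rail stand at (412,178). The jar is at (338,251). Next I'll enlarge these.

```bash
python3 - <<'E'
import cv2
a=cv2.imread("pics/top0.png")[140:265,235:445]
cv2.imwrite("pics/c1.png",cv2.resize(a,(798,475),interpolation=cv2.INTER_CUBIC))
b=cv2.imread("pics/side0.png")[150:290,235:445]
cv2.imwrite("pics/c2.png",cv2.resize(b,(798,532),interpolation=cv2.INTER_CUBIC))
E
```

```text
(no output)
```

View pics/c1.png

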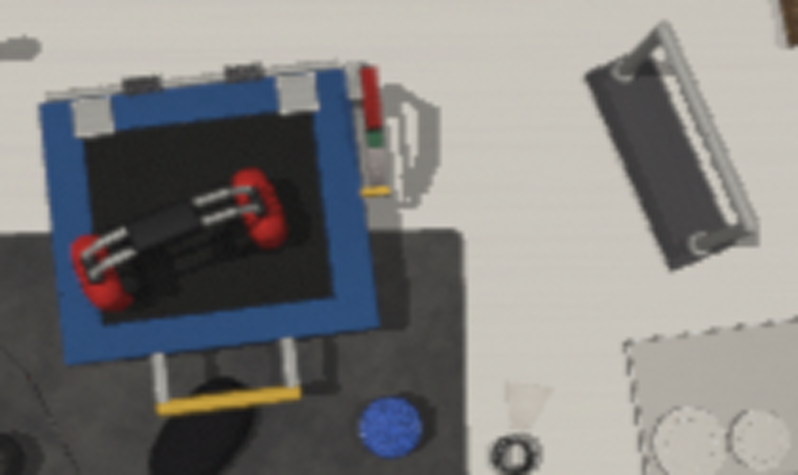

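View pics/c2.png

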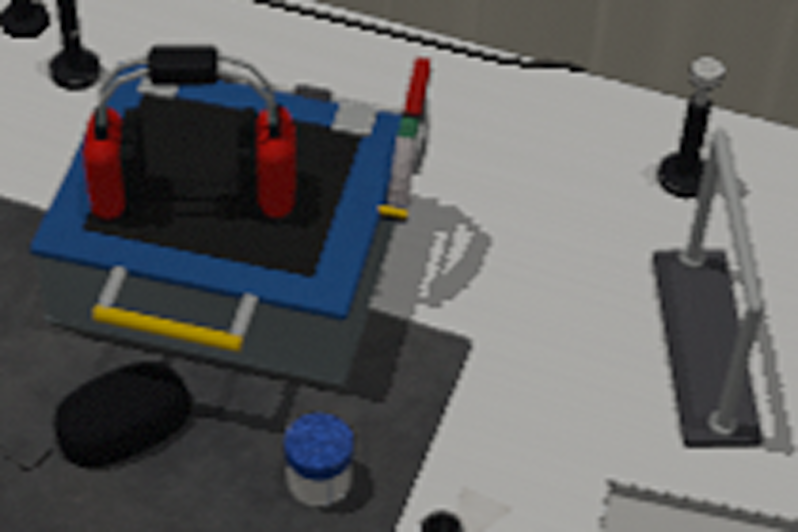

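```bash
cat > h.py <<'E'
import numpy as np
def ray(c,u,v,z):
    d=c["extrinsics"][:3,:3]@np.linalg.solve(c["mtx"],[u,v,1]); o=c["extrinsics"][:3,3]
    return o+d*(z-o[2])/d[2]
E
python3 - <<'E'
from h import *
t=np.load("top0.npz");s=np.load("side0.npz")
T=lambda x,y,z:ray(t,235+x/3.8-.37,140+y/3.8-.37,z).round(4)
S=lambda x,y,z:ray(s,235+x/3.8-.37,150+y/3.8-.37,z).round(4)
print("pad",T(164,230,.252),"S",S(182,65,.241))
print("cups",T(100,262,.20),T(258,200,.20), "S",S(105,115,.177),S(277,113,.177))
A=[T(158,408,.1),T(300,393,.1)];print("bar",A,"S",S(95,313,.1),S(240,342,.1))
A=[T(665,28,.158),T(757,238,.158)];print("rail",A,"S",S(720,137,.158),S(757,308,.158))
L=[T(40,102,.102),T(63,363,.102),T(378,325,.102)];print("lid",L)
# depth checks
z=t["z_map"]
for n,(x,y) in dict(pad=(164,230),bar=(230,400),rail=(711,133),lid=(60,200)).items():
    u=235+x/3.8-.37;v=140+y/3.8-.37
    d=z[int(round(v)),int(round(u))]; p=t["extrinsics"]@np.append(d*np.linalg.solve(t["mtx"],[u,v,1]),1);print(n,p[:3].round(4))
E
```

```text
pad [0.591  0.2033 0.252 ] S [0.5955 0.2065 0.241 ]
cups [0.5745 0.2544 0.2   ] [0.6171 0.1437 0.2   ] S [0.5853 0.2677 0.177 ] [0.6329 0.1507 0.177 ]
bar [array([0.4703, 0.2264, 0.1   ]), array([0.4805, 0.1177, 0.1   ])] S [0.4681 0.227  0.1   ] [0.482  0.1193 0.1   ]
rail [array([ 0.7489, -0.158 ,  0.158 ]), array([ 0.5908, -0.2206,  0.158 ])] S [ 0.7454 -0.1568  0.158 ] [ 0.5973 -0.2178  0.158 ]
lid [array([0.7084, 0.3185, 0.102 ]), array([0.5054, 0.2988, 0.102 ]), array([0.5319, 0.0572, 0.102 ])]
pad [0.5905 0.2029 0.2558]
bar [0.4758 0.171  0.1034]
rail [ 0.6689 -0.1889  0.1603]
lid [0.6306 0.3013 0.107 ]
```

```bash
cat >> h.py <<'E'
from scipy.spatial.transform import Rotation as R
def go(x,y,z,yaw):
    "tool-frame shift (mm) to the goal, turn about tool z (deg) left, tilt error (deg)"
    from bench import ctrl
    o=ctrl.get_obs(); w,*v=o["eef_rot"]; r=R.from_quat([*v,w])
    g=R.from_matrix(np.array([[-np.sin(yaw),np.cos(yaw),0],[np.cos(yaw),np.sin(yaw),0],[0,0,-1]]).T)
    print(o["time_s"],"pos",o["eef_pos"].round(4),"shift",(1000*r.inv().apply(np.array([x,y,z])-o["eef_pos"])).round(1),
     "after turn",(1000*g.inv().apply(np.array([x,y,z])-o["eef_pos"])).round(1),"turn",np.degrees((r.inv()*g).as_rotvec()).round(2),
     "F",o["wrist_force"].round(1),"open",round(o["opening"],3),"q",o["q"].round(2))
E
python3 -c "
from h import *
go(.592,.204,.32,np.radians(21.7))"
```

```text
0.1 pos [0.2309 0.5261 0.2305] shift [-460.1 -149.8  -89.4] after turn [-432.8  216.4  -89.5] turn [-9.000e-02  2.000e-02  4.459e+01] F [-0.2  0.3  0.8] open 0.999 q [ 0.95  0.18  1.61 -0.    1.35 -0.21]
```

Request:
send_rows([
  [0,0,0,-46,-15,-11,-1],
  [0,0,0,-46,-15,-11,-1],
  [0,0,0,-46,-15,-11,-1],
  [0,0,0,-46,-15,-11,-1],
  [0,0,0,-46,-15,-11,-1],
  [0,0,0,-46,-15,-11,-1],
  [0,0,0,-46,-15,-11,-1],
  [0,0,0,-46,-15,-11,-1],
  [0,0,0,-46,-15,-6,-1],
  [0,0,0,-46,-15,-6,-1],
])

```text
time_s: 1.1
eef_pos: [0.5932, 0.2026, 0.3314]
eef_rot: [-0.0, 0.205, 0.979, 0.0]
wrist_force: [0.7, 1.0, 0.0]
opening: 1.001
grasp_force: 0.0
```

```bash
python3 -c "
from h import *
go(.592,.204,.32,np.radians(21.7))"
```

```text
1.1 pos [0.5932 0.2026 0.3314] shift [ 1.7  0.8 11.4] after turn [ 1.7 -0.6 11.4] turn [-1.000e-02 -1.000e-02  4.458e+01] F [0.7 1.  0. ] open 1.001 q [ 0.14  0.23  1.34  0.    1.56 -1.02]
```

Request:
send_rows([
  [0,0,7.43,0,0,0,-1],
  [0,0,7.43,0,0,0,-1],
  [0,0,7.43,0,0,0,-1],
  [0,0,7.43,0,0,0,-1],
  [0,0,7.43,0,0,0,-1],
  [0,0,7.43,1,0,0,-1],
  [0,0,0,0,0,15,-1],
  [0,0,0,0,0,15,-1],
  [0,0,0,0,0,10,-1],
  [0,0,0,0,0,0,-1],
])

```text
time_s: 2.1
eef_pos: [0.5901, 0.2048, 0.2878]
eef_rot: [-0.002, 0.561, 0.828, -0.002]
wrist_force: [-0.3, -0.5, -0.2]
opening: 1.0
grasp_force: 0.0
```

```bash
python3 - <<'E'
from h import *
from bench import ctrl
import cv2
go(.593,.204,.231,np.radians(21.7))
a=ctrl.camera("top")["color"][150:250,235:355,::-1];b=ctrl.camera("side")["color"][90:270,190:390,::-1]
cv2.imwrite("pics/d.png",np.hstack([cv2.resize(a,(400,400)),cv2.resize(b,(400,400))]))
E
```

```text
2.1 pos [0.5901 0.2048 0.2878] shift [-1.9  2.7 56.8] after turn [-1.8  2.4 56.8] turn [-0.3  -0.07  0.09] F [-0.3 -0.5 -0.2] open 1.0 q [ 0.14  0.25  1.41 -0.    1.49 -0.24]
```

View pics/d.png

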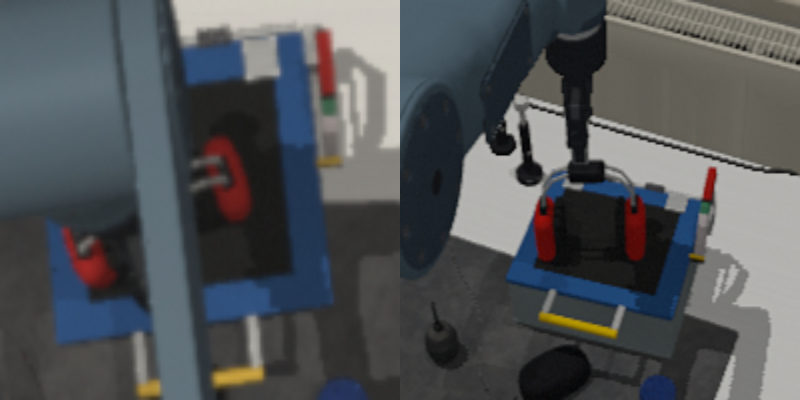

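The side view shows the fingers above the headband pad at about (583,165), and the ear defenders are undisturbed. I'll go down and grip.

Request:
send_rows([
  [0,0,0,-1,1,10,-1],
  [0,0,0,-1,1,10,-1],
  [0,0,0,0,0,10,-1],
  [0,0,0,0,0,10,-1],
  [0,0,0,0,0,8,-1],
  [0,0,0,0,0,8,-1],
  [0,0,0,0,0,0,-1],
  [0,0,0,0,0,0,0],
  [0,0,0,0,0,0,0.3],
  [0,0,0,0,0,0,0.6],
])

```text
time_s: 3.2
eef_pos: [0.5945, 0.204, 0.236]
eef_rot: [0.0, 0.561, 0.828, 0.0]
wrist_force: [-0.2, 0.2, -0.0]
opening: 0.516
grasp_force: 0.0
```

Request:
send_rows([
  [0,0,0,0,0,0,1],
  [0,0,0,0,0,0,1],
  [0,0,0,0,0,0,1],
  [0,0,0,0,0,0,1],
  [0,0,0,0,0,0,1],
  [0,0,0,0,0,0,1],
  [0,0,0,0,0,0,1],
  [0,0,0,0,0,0,1],
  [0,0,0,0,0,-2,1],
  [0,0,0,0,0,-4,1],
])

```text
time_s: 4.2
eef_pos: [0.5936, 0.2039, 0.2402]
eef_rot: [-0.001, 0.561, 0.828, -0.001]
wrist_force: [0.4, -0.2, -0.6]
opening: 0.266
grasp_force: 61.3
```

```bash
python3 - <<'E'
from h import *
from bench import ctrl
import cv2
go(.593,.204,.30,np.radians(21.7)); print(ctrl.get_obs()["grasp_force"])
E
```

```text
4.2 pos [0.5936 0.2039 0.2402] shift [  0.4  -0.6 -59.8] after turn [  0.3  -0.5 -59.8] turn [-0.11 -0.03  0.01] F [ 0.4 -0.2 -0.6] open 0.266 q [ 0.14  0.29  1.46  0.    1.4  -0.24]
61.33511424064636
```

Request:
send_rows([
  [0,0,0,0,0,-8,1],
  [0,0,0,0,0,-12,1],
  [0,0,0,0,0,-16,1],
  [0,0,0,0,0,-20,1],
  [0,0,0,0,0,-20,1],
  [0,0,0,0,0,-20,1],
  [0,0,0,0,0,-16,1],
  [0,0,0,0,0,-10,1],
  [0,0,0,0,0,-4,1],
  [0,0,0,0,0,0,1],
])

```text
time_s: 5.2
eef_pos: [0.5942, 0.2039, 0.3676]
eef_rot: [0.0, 0.561, 0.828, 0.0]
wrist_force: [0.5, -1.0, -1.3]
opening: 0.266
grasp_force: 61.4
```

Request:
send_rows([
  [0,0,0,-8,-1.5,0,1],
  [0,0,0,-16,-3,0,1],
  [0,0,0,-24,-4.5,0,1],
  [0,0,0,-30,-6,0,1],
  [0,0,0,-34,-6.5,0,1],
  [0,0,0,-34,-6.5,0,1],
  [0,0,0,-34,-6.5,0,1],
  [0,0,0,-34,-6.5,0,1],
  [0,0,0,-34,-6.5,0,1],
  [0,0,0,-34,-6.5,0,1],
])

```text
time_s: 6.2
eef_pos: [0.6479, -0.081, 0.3664]
eef_rot: [-0.001, 0.562, 0.827, -0.0]
wrist_force: [-0.2, 0.4, -1.6]
opening: 0.266
grasp_force: 61.4
```

Request:
send_rows([
  [0,0,0,-30,-6,0,1],
  [0,0,0,-26,-5,0,1],
  [0,0,0,-20,-4,0,1],
  [0,0,0,-14,-3,0,1],
  [0,0,0,-10,-2,0,1],
  [0,0,0,-6,-1,0,1],
  [0,0,0,-3,0,0,1],
  [0,0,0,0,0,0,1],
  [0,0,0,0,0,0,1],
  [0,0,0,0,0,0,1],
])

```text
time_s: 7.2
eef_pos: [0.6692, -0.1862, 0.3675]
eef_rot: [0.0, 0.561, 0.828, 0.0]
wrist_force: [0.5, -0.4, -1.0]
opening: 0.263
grasp_force: 61.3
```

```bash
python3 - <<'E'
from h import *
from bench import ctrl
import cv2
go(.6695,-.189,.18,np.radians(21.8)); print(ctrl.get_obs()["grasp_force"])
a=ctrl.camera("top")["color"][130:230,360:480,::-1];b=ctrl.camera("side")["color"][110:280,330:530,::-1]
cv2.imwrite("pics/e.png",np.hstack([cv2.resize(a,(400,340)),cv2.resize(b,(400,340))]))
E
```

```text
7.2 pos [ 0.6692 -0.1862  0.3675] shift [ -2.7  -0.8 187.5] after turn [ -2.7  -0.8 187.5] turn [ 0.01  0.   -0.03] F [ 0.5 -0.4 -1. ] open 0.263 q [-0.44  0.38  1.09  0.    1.67 -0.82]
61.34180188179016
```

View pics/e.png

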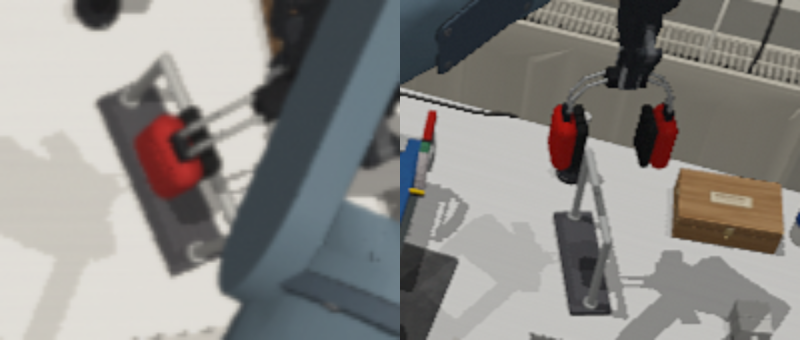

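Request:
send_rows([
  [0,0,0,-1,0,10,1],
  [0,0,0,-1,0,20,1],
  [0,0,0,-1,0,25,1],
  [0,0,0,0,0,25,1],
  [0,0,0,0,0,25,1],
  [0,0,0,0,0,25,1],
  [0,0,0,0,0,22,1],
  [0,0,0,0,0,16,1],
  [0,0,0,0,0,10,1],
  [0,0,0,0,0,6,1],
])

```text
time_s: 8.3
eef_pos: [0.67, -0.1898, 0.1823]
eef_rot: [-0.0, 0.561, 0.828, -0.0]
wrist_force: [0.4, -0.0, -1.8]
opening: 0.26
grasp_force: 61.3
```

```bash
python3 - <<'E'
from h import *
from bench import ctrl
import cv2
c=ctrl.camera("side")
go(.6695,-.189,.1675,np.radians(21.8)); print(ctrl.get_obs()["grasp_force"])
b=c["color"][130:270,360:500,::-1]
cv2.imwrite("pics/f.png",cv2.resize(b,(560,560),interpolation=cv2.INTER_CUBIC))
E
```

```text
8.35 pos [ 0.6699 -0.1897  0.1819] shift [ 0.8 -0.1 14.4] after turn [ 0.8 -0.1 14.4] turn [-0.05 -0.05 -0.09] F [-0.4  0.2 -1.9] open 0.266 q [-0.45  0.49  1.31  0.    1.34 -0.82]
61.318756341934204
```

View pics/f.png

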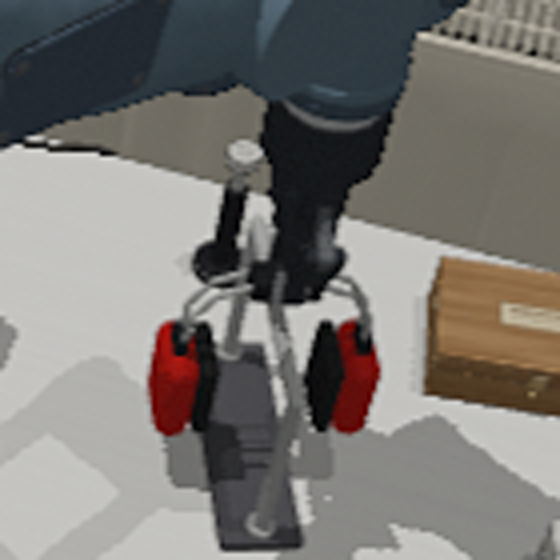

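The rail passes under the pad: pad at about (288,275), rail at (280,290), with one cup on each side. I'll check the sideways offset by projection.

```bash
python3 - <<'E'
from h import *
s=np.load("side0.npz"); M=np.linalg.inv(s["extrinsics"])
def pr(p):
    q=s["mtx"]@(M@np.append(p,1))[:3]; q=q[:2]/q[2]; return ((q-[360,130])*4+1.5).round(0)
x=np.array([-.3714,.9285,0])
P=np.array([.67,-.1898,.1823])
print("pad",pr(P+[0,0,.005]),"pad ends",pr(P+.025*x+[0,0,.005]),pr(P-.025*x+[0,0,.005]))
for z in(-.1,-.059): print("cup mid z",z,[pr(P+k*.0775*x+[0,0,z]) for k in(-1,0,1)])
r=np.array([.9285,.3714,0])
print("rail",[pr(np.array([.6695,-.189,.154])+k*r) for k in(-.08,-.04,0,.08)])
E
```

```text
pad [287. 284.] pad ends [250. 285.] [325. 284.]
cup mid z -0.1 [array([372., 382.]), array([262., 383.]), array([152., 384.])]
cup mid z -0.059 [array([384., 345.]), array([271., 346.]), array([159., 347.])]
rail [array([296., 411.]), array([287., 363.]), array([278., 317.]), array([260., 231.])]
```

Request:
send_rows([
  [0,0,0,-1,0,3,1],
  [0,0,0,-1,0,3,1],
  [0,0,0,0,0,3,1],
  [0,0,0,0,0,2,1],
  [0,0,0,0,0,1,1],
  [0,0,0,0,0,1,1],
  [0,0,0,0,0,0.5,1],
  [0,0,0,0,0,0,1],
  [0,0,0,0,0,0,1],
  [0,0,0,0,0,0,1],
])

```text
time_s: 9.35
eef_pos: [0.6711, -0.1918, 0.1699]
eef_rot: [0.0, 0.561, 0.828, 0.0]
wrist_force: [0.1, 0.0, -0.6]
opening: 0.266
grasp_force: 61.3
```

Request:
send_rows([
  [0,0,0,0,0,1,1],
  [0,0,0,0,0,0,1],
  [0,0,0,0,0,0.5,1],
  [0,0,0,0,0,0,1],
  [0,0,0,0,0,0.5,1],
  [0,0,0,0,0,0,1],
  [0,0,0,0,0,0,1],
  [0,0,0,0,0,0,1],
  [0,0,0,0,0,0,1],
  [0,0,0,0,0,0,1],
])

```text
time_s: 10.35
eef_pos: [0.671, -0.1917, 0.1678]
eef_rot: [0.0, 0.561, 0.828, -0.0]
wrist_force: [-0.7, 0.2, -1.8]
opening: 0.264
grasp_force: 61.3
```

Request:
send_rows([
  [0,0,0,0,0,0.5,1],
  [0,0,0,0,0,0,1],
  [0,0,0,0,0,0.5,1],
  [0,0,0,0,0,0,1],
  [0,0,0,0,0,0.5,1],
  [0,0,0,0,0,0,1],
  [0,0,0,0,0,0,1],
  [0,0,0,0,0,0,1],
  [0,0,0,0,0,0,1],
  [0,0,0,0,0,0,1],
])

```text
time_s: 11.35
eef_pos: [0.671, -0.1917, 0.1663]
eef_rot: [0.0, 0.561, 0.828, 0.0]
wrist_force: [-0.6, -0.8, -1.9]
opening: 0.264
grasp_force: 61.3
```

Request:
send_rows([
  [0,0,0,0,0,0.5,1],
  [0,0,0,0,0,0,1],
  [0,0,0,0,0,0.5,1],
  [0,0,0,0,0,0,1],
  [0,0,0,0,0,0,1],
  [0,0,0,0,0,0,1],
  [0,0,0,0,0,0,1],
  [0,0,0,0,0,0,1],
  [0,0,0,0,0,0,1],
  [0,0,0,0,0,0,1],
])

```text
time_s: 12.35
eef_pos: [0.6711, -0.1918, 0.1658]
eef_rot: [0.0, 0.561, 0.828, 0.0]
wrist_force: [-3.7, 0.7, 5.3]
opening: 0.263
grasp_force: 62.1
```

Request:
send_rows([
  [0,0,0,0,0,0,0.4],
  [0,0,0,0,0,0,0.3],
  [0,0,0,0,0,0,0.2],
  [0,0,0,0,0,0,0],
  [0,0,0,0,0,0,-0.2],
  [0,0,0,0,0,0,-0.4],
  [0,0,0,0,0,0,-0.4],
  [0,0,0,0,0,0,-0.4],
  [0,0,0,0,0,0,-0.4],
  [0,0,0,0,0,0,-0.4],
])

```text
time_s: 13.35
eef_pos: [0.671, -0.1917, 0.1653]
eef_rot: [0.0, 0.561, 0.828, -0.0]
wrist_force: [0.2, -0.0, -0.1]
opening: 0.697
grasp_force: 0.0
```

Request:
send_rows([
  [0,0,0,0,0,-3,-0.4],
  [0,0,0,0,0,-4,-0.4],
  [0,0,0,0,0,-5,-0.4],
  [0,0,0,0,0,-8,-0.4],
  [0,0,0,0,0,-12,-0.4],
  [0,0,0,0,0,-20,-0.4],
  [0,0,0,0,0,-25,-0.4],
  [0,0,0,0,0,-25,-0.4],
  [0,0,0,0,0,-20,-0.4],
  [0,0,0,0,0,-10,-0.4],
])

```text
time_s: 14.35
eef_pos: [0.6719, -0.1921, 0.3013]
eef_rot: [0.002, 0.561, 0.828, 0.0]
wrist_force: [0.2, -0.5, -0.2]
opening: 0.698
grasp_force: 0.0
```

```bash
python3 - <<'E'
from h import *
from bench import ctrl
import cv2
c=ctrl.camera("side")
go(.4755,.172,.25,np.radians(5.5))
b=c["color"][130:290,220:500,::-1]
cv2.imwrite("pics/g.png",cv2.resize(b,(784,448),interpolation=cv2.INTER_CUBIC))
E
```

```text
14.4 pos [ 0.6721 -0.1922  0.302 ] shift [411.3 -48.1  50. ] after turn [ 381.4 -160.8   52. ] turn [ 0.26  0.21 16.21] F [0.  0.2 1.9] open 0.703 q [-0.45  0.41  1.18  0.    1.55 -0.83]
```

View pics/g.png

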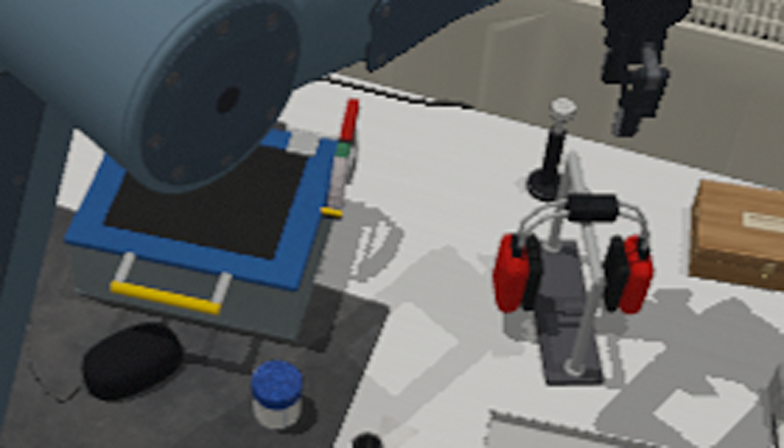

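The ear defenders hang level on the rail, with the pad at (592,207) and a cup on each side. The lid is shut, and the bar runs from (112,287) to (218,305). I'll move to the bar.

Request:
send_rows([
  [0,0,0,20,-2,0,-0.4],
  [0,0,0,35,-4,0,-0.4],
  [0,0,0,45,-5,0,-0.4],
  [0,0,0,45,-5,0,-0.4],
  [0,0,0,45,-5,0,-0.4],
  [0,0,0,45,-5,0,-0.4],
  [0,0,0,45,-5,0,-0.4],
  [0,0,0,45,-6,0,-0.4],
  [0,0,0,45,-6,0,-0.4],
  [0,0,0,40,-5,0,-0.4],
])

```text
time_s: 15.4
eef_pos: [0.473, 0.173, 0.2967]
eef_rot: [-0.0, 0.561, 0.828, -0.0]
wrist_force: [-0.6, 0.8, 0.1]
opening: 0.702
grasp_force: 0.0
```

Request:
send_rows([
  [0,0,5.4,0,0,10,-0.4],
  [0,0,5.4,0,0,15,-0.4],
  [0,0,5.4,0,0,20,-0.4],
  [0,0,0,0,0,20,-0.4],
  [0,0,0,0,0,20,-0.4],
  [0,0,0,0,0,20,-0.4],
  [0,0,0,0,0,15,-0.4],
  [0,0,0,0,0,10,-0.4],
  [0,0,0,0,0,0,-0.4],
  [0,0,0,0,0,0,-0.4],
])

```text
time_s: 16.4
eef_pos: [0.4748, 0.1715, 0.1676]
eef_rot: [0.0, 0.672, 0.74, 0.0]
wrist_force: [0.7, -0.1, 0.5]
opening: 0.7
grasp_force: 0.0
```

```bash
python3 - <<'E'
from h import *
from bench import ctrl
import cv2
go(.4755,.172,.082,np.radians(5.5))
c=ctrl.camera("side")
b=c["color"][150:290,220:360,::-1]
a=ctrl.camera("top")["color"][190:290,245:345,::-1]
cv2.imwrite("pics/i.png",np.hstack([cv2.resize(a,(400,400)),cv2.resize(b,(400,400),interpolation=cv2.INTER_CUBIC)]))
E
```

```text
16.4 pos [0.4748 0.1715 0.1676] shift [ 0.5  0.7 85.6] after turn [ 0.5  0.7 85.6] turn [0.01 0.   0.01] F [ 0.7 -0.1  0.5] open 0.7 q [ 0.11  0.09  1.84 -0.    1.21  0.01]
```

View pics/i.png

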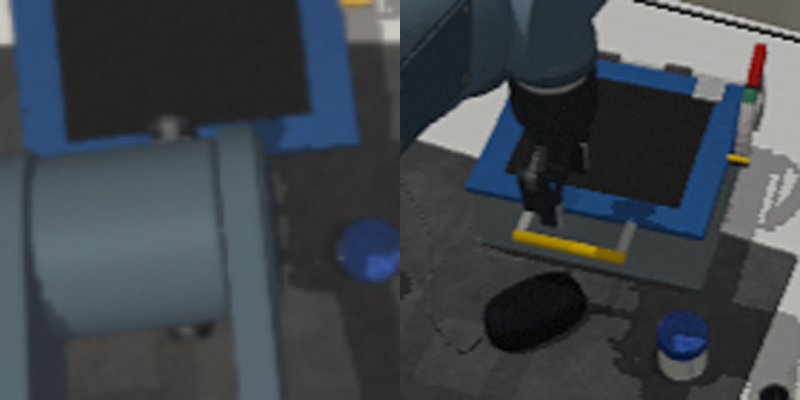

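Request:
send_rows([
  [0,0,0,0,0.5,0,0.3],
  [0,0,0,0.5,0,0,0.3],
  [0,0,0,0,0,10,0.3],
  [0,0,0,0,0,15,0.3],
  [0,0,0,0,0,15,0.3],
  [0,0,0,0,0,15,0.3],
  [0,0,0,0,0,12,0.3],
  [0,0,0,0,0,10,0.3],
  [0,0,0,0,0,6,0.3],
  [0,0,0,0,0,4,0.3],
])

```text
time_s: 17.5
eef_pos: [0.4751, 0.172, 0.0798]
eef_rot: [-0.0, 0.672, 0.74, -0.0]
wrist_force: [0.4, 0.0, -0.1]
opening: 0.352
grasp_force: 0.0
```

Request:
send_rows([
  [0,0,0,0,0,0,0.4],
  [0,0,0,0,0,0,0.5],
  [0,0,0,0,0,0,0.6],
  [0,0,0,0,0,0,0.7],
  [0,0,0,0,0,0,0.8],
  [0,0,0,0,0,0,1],
  [0,0,0,0,0,0,1],
  [0,0,0,0,0,0,1],
  [0,0,0,0,0,0,1],
  [0,0,0,0,0,0,1],
])

```text
time_s: 18.5
eef_pos: [0.4749, 0.172, 0.0805]
eef_rot: [-0.0, 0.672, 0.74, -0.0]
wrist_force: [-4.1, -0.3, 6.2]
opening: 0.116
grasp_force: 58.6
```

```bash
python3 - <<'E'
from h import *
go(.4755,.172,.080,np.radians(5.5))
from bench import ctrl
o=ctrl.get_obs(); print(o["grasp_force"],o["wrist_force"],o["torque"])
# path: shift (tool y = box x, tool z down) by steps, mm, from shut
a=np.array([0,.05,.15,.25,.35,.45,.55,.65,.75,.82,.9,.98,1.04,1.08,1.1,1.1,1.06,1,.94,.88,.84,.81,.79,.78])
p=np.c_[-.245*np.cos(a),-.245*np.sin(a)]*1000
print(np.c_[a[1:],np.diff(p,axis=0)].round(1).tolist())
E
```

```text
18.5 pos [0.4749 0.172  0.0805] shift [-0.   0.6  0.5] after turn [-0.   0.6  0.5] turn [-0.03  0.01  0.02] F [-4.1 -0.3  6.2] open 0.116 q [ 0.11  0.22  1.9  -0.    1.02  0.02]
58.569937348365784 [-4.13634816 -0.27283203  6.19961521] [-0.08294283  0.64317697  0.11783713]
[[0.0, 0.3, -12.2], [0.2, 2.4, -24.4], [0.2, 4.9, -24.0], [0.4, 7.2, -23.4], [0.4, 9.5, -22.6], [0.6, 11.7, -21.5], [0.6, 13.8, -20.2], [0.8, 15.8, -18.7], [0.8, 12.1, -12.1], [0.9, 14.8, -12.8], [1.0, 15.8, -11.6], [1.0, 12.4, -7.8], [1.1, 8.5, -4.8], [1.1, 4.3, -2.3], [1.1, 0.0, 0.0], [1.1, -8.6, 4.6], [1.0, -12.6, 7.6], [0.9, -12.1, 8.3], [0.9, -11.6, 9.0], [0.8, -7.4, 6.4], [0.8, -5.4, 5.0], [0.8, -3.5, 3.4], [0.8, -1.7, 1.7]]
```

Request:
send_rows([
  [0,0,0,0,0.3,-12.2,1],
  [0,0,0,0,0.9,-12.2,1],
  [0,0,0,0,1.5,-12.2,1],
  [0,0,0,0,2.1,-12.1,1],
  [0,0,0,0,2.7,-11.9,1],
  [0,0,0,0,3.3,-11.8,1],
  [0,0,0,0,3.9,-11.6,1],
  [0,0,0,0,4.5,-11.4,1],
  [0,0,0,0,5.1,-11.2,1],
  [0,0,0,0,5.6,-10.9,1],
])

```text
time_s: 19.5
eef_pos: [0.5033, 0.1751, 0.1984]
eef_rot: [-0.002, 0.672, 0.74, -0.002]
wrist_force: [-9.2, 0.9, -0.7]
opening: 0.115
grasp_force: 58.7
```

```bash
cat >> h.py <<'E'
def lid():
    "lid angle from the grasp, and from the TCP path radius"
    from bench import ctrl
    o=ctrl.get_obs(); d=o["eef_pos"]-[.4752,.172,.0805]; y=np.radians(5.5)
    bx=d[0]*np.cos(y)+d[1]*np.sin(y); by=-d[0]*np.sin(y)+d[1]*np.cos(y)
    print(o["time_s"],"angle",np.arctan2(d[2],.245-bx).round(3),"r",np.hypot(d[2],.245-bx).round(4),"side",by.round(4),"F",o["wrist_force"].round(1),"T",o["torque"].round(2),"open",o["opening"].round(3),"grip",round(o["grasp_force"],1))
E
python3 -c "
from h import *
lid()"
```

```text
Traceback (most recent call last):
  File "h.py", line 19, in lid
    print(o["time_s"],"angle",np.arctan2(d[2],.245-bx).round(3),"r",np.hypot(d[2],.245-bx).round(4),"side",by.round(4),"F",o["wrist_force"].round(1),"T",o["torque"].round(2),"open",o["opening"].round(3),"grip",round(o["grasp_force"],1))
                                                                                                                                                                                     ^^^^^^^^^^^^^^^^^^
AttributeError: 'float' object has no attribute 'round'
```

Request:
send_rows([
  [0,0,0,0,6.1,-10.6,1],
  [0,0,0,0,6.7,-10.3,1],
  [0,0,0,0,7.2,-9.9,1],
  [0,0,0,0,7.7,-9.6,1],
  [0,0,0,0,8.1,-9.2,1],
  [0,0,0,0,0,0,1],
  [0,0,0,0,0,0,1],
  [0,0,0,0,0,0,1],
  [0,0,0,0,0,0,1],
  [0,0,0,0,0,0,1],
])

```text
time_s: 20.5
eef_pos: [0.5389, 0.179, 0.2504]
eef_rot: [-0.001, 0.672, 0.741, -0.001]
wrist_force: [-17.2, 1.1, 14.3]
opening: 0.114
grasp_force: 59.2
```

```bash
sed -i 's/o\["opening"\].round(3)/round(o["opening"],3)/' h.py
python3 - <<'E'
from h import *
from bench import ctrl
lid()
t=ctrl.camera("top"); s=ctrl.camera("side"); np.savez("m.npz",t=t["color"],s=s["color"],tz=t["z_map"])
# lid plane from depth: points of the blue lid frame
for n,c in(("top",t),("side",s)):
    im=c["color"].astype(int); m=(im[:,:,2]>im[:,:,0]+50)&(im[:,:,2]>im[:,:,1]+25)&(c["z_map"]>0)
    v,u=np.nonzero(m); d=c["z_map"][v,u]
    P=(c["extrinsics"]@np.vstack([(np.linalg.inv(c["mtx"])@np.vstack([u,v,np.ones_like(u)]))*d,np.ones_like(d)]))[:3].T
    y=np.radians(5.5); B=(P-[.7192,.1955,0])@np.array([[np.cos(y),-np.sin(y),0],[np.sin(y),np.cos(y),0],[0,0,1]])
    k=(B[:,0]>-.25)&(B[:,0]<.02)&(abs(B[:,1])<.125)&(B[:,2]>.085);B=B[k]
    f=np.polyfit(B[:,0],B[:,2],1); r=B[:,2]-np.polyval(f,B[:,0]); g=abs(r)<.01; f=np.polyfit(B[g,0],B[g,2],1)
    print(n,len(B),g.sum(),"lid angle",np.arctan(-f[0]).round(3))
E
```

```text
20.5 angle 0.754 r 0.2482 side 0.0008 F [-17.2   1.1  14.3] T [0.06 2.92 0.11] open 0.114 grip 59.2
top 732 732 lid angle 0.747
side 249 249 lid angle 0.704
```

Request:
send_rows([
  [0,0,0,0,-0.7,-0.7,1],
  [0,0,0,0,-0.7,-0.7,1],
  [0,0,0,0,0,0,1],
  [0,0,0,0,0,0,1],
  [0,0,0,0,0,0,1],
  [0,0,0,0,0,0,1],
  [0,0,0,0,0,0,1],
  [0,0,0,0,0,0,1],
  [0,0,0,0,0,0,1],
  [0,0,0,0,0,0,1],
])

```text
time_s: 21.6
eef_pos: [0.5392, 0.179, 0.2508]
eef_rot: [-0.0, 0.672, 0.74, 0.001]
wrist_force: [-6.9, 2.9, 3.9]
opening: 0.113
grasp_force: 59.0
```

```bash
python3 -c "
from h import *
lid()"
```

```text
21.6 angle 0.756 r 0.2483 side 0.0008 F [-6.9  2.9  3.9] T [0.35 1.38 0.1 ] open 0.113 grip 59.0
```

Request:
send_rows([
  [0,0,0,0,-0.6,-0.6,1],
  [0,0,0,0,8.6,-8.8,1],
  [0,0,0,0,9.0,-8.4,1],
  [0,0,0,0,9.3,-7.9,1],
  [0,0,0,0,9.7,-7.4,1],
  [0,0,0,0,0,0,1],
  [0,0,0,0,0,0,1],
  [0,0,0,0,0,0,1],
  [0,0,0,0,0,0,1],
  [0,0,0,0,0,0,1],
])

```text
time_s: 22.6
eef_pos: [0.5752, 0.1829, 0.2841]
eef_rot: [-0.0, 0.672, 0.741, 0.001]
wrist_force: [-5.4, 3.8, 5.5]
opening: 0.111
grasp_force: 60.1
```

```bash
python3 -c "
from h import *
lid()"
```

```text
22.6 angle 0.954 r 0.2496 side 0.0012 F [-5.4  3.8  5.5] T [0.72 1.28 0.13] open 0.111 grip 60.1
```

Request:
send_rows([
  [0,0,0,0.4,-0.3,-0.5,1],
  [0,0,0,0,10.0,-7.0,1],
  [0,0,0,0,10.3,-6.5,1],
  [0,0,0,0,10.6,-6.0,1],
  [0,0,0,0,5.4,-2.8,1],
  [0,0,0,0,0,0,1],
  [0,0,0,0,0,0,1],
  [0,0,0,0,0,0,1],
  [0,0,0,0,0,0,1],
  [0,0,0,0,0,0,1],
])

```text
time_s: 23.6
eef_pos: [0.6114, 0.1868, 0.307]
eef_rot: [0.0, 0.672, 0.741, 0.002]
wrist_force: [-2.6, 5.0, 4.0]
opening: 0.112
grasp_force: 59.6
```

```bash
cat > ang.py <<'E'
from h import *
from bench import ctrl
lid()
t=ctrl.camera("top"); s=ctrl.camera("side"); np.savez("m.npz",t=t["color"],s=s["color"])
for n,c in(("top",t),("side",s)):
    im=c["color"].astype(int); m=(im[:,:,2]>im[:,:,0]+50)&(im[:,:,2]>im[:,:,1]+25)&(c["z_map"]>0)
    v,u=np.nonzero(m); d=c["z_map"][v,u]
    P=(c["extrinsics"]@np.vstack([(np.linalg.inv(c["mtx"])@np.vstack([u,v,np.ones_like(u)]))*d,np.ones_like(d)]))[:3].T
    y=np.radians(5.5); B=(P-[.7192,.1955,0])@np.array([[np.cos(y),-np.sin(y),0],[np.sin(y),np.cos(y),0],[0,0,1]])
    B=B[(B[:,0]>-.25)&(B[:,0]<.02)&(abs(B[:,1])<.125)&(B[:,2]>.085)]
    f=np.polyfit(B[:,0],B[:,2],1); print(n,len(B),"lid angle",np.arctan(-f[0]).round(3))
E
python3 ang.py
```

```text
23.6 angle 1.126 r 0.2509 side 0.0017 F [-2.6  5.   4. ] T [0.8  0.93 0.13] open 0.112 grip 59.6Traceback (most recent call last):
  File "ang.py", line 11, in <module>
    f=np.polyfit(B[:,0],B[:,2],1); print(n,len(B),"lid angle",np.arctan(-f[0]).round(3))
    raise TypeError("expected non-empty vector for x")
TypeError: expected non-empty vector for x
```

Request:
send_rows([
  [0,0,0,0.5,-5.5,2.7,1],
  [0,0,0,0,-5.4,3.0,1],
  [0,0,0,0,-10.6,6.2,1],
  [0,0,0,0,-10.2,6.7,1],
  [0,0,0,0,-9.9,7.2,1],
  [0,0,0,0,0,0,1],
  [0,0,0,0,0,0,1],
  [0,0,0,0,0,0,1],
  [0,0,0,0,0,0,1],
  [0,0,0,0,0,0,1],
])

```text
time_s: 24.7
eef_pos: [0.5699, 0.1823, 0.2804]
eef_rot: [0.0, 0.672, 0.74, 0.001]
wrist_force: [-5.9, 2.3, 7.3]
opening: 0.114
grasp_force: 61.2
```

```bash
python3 -c "
from h import *
lid()"
```

```text
24.7 angle 0.928 r 0.2498 side 0.0012 F [-5.9  2.3  7.3] T [0.57 0.76 0.18] open 0.114 grip 61.2
```

Request:
send_rows([
  [0,0,0,0,-5.3,3.3,1],
  [0,0,0,0,-4.7,3.9,1],
  [0,0,0,0,-4.6,4.0,1],
  [0,0,0,0,-4.5,4.1,1],
  [0,0,0,0,-2.2,2.1,1],
  [0,0,0,0,0,0,1],
  [0,0,0,0,0,0,1],
  [0,0,0,0,0,0,1],
  [0,0,0,0,0,0,1],
  [0,0,0,0,0,0,1],
])

```text
time_s: 25.7
eef_pos: [0.5485, 0.1799, 0.2612]
eef_rot: [0.0, 0.672, 0.74, 0.0]
wrist_force: [3.3, 4.3, -2.7]
opening: 0.113
grasp_force: 61.1
```

```bash
python3 ang.py; python3 - <<'E'
import numpy as np,cv2
m=np.load("m.npz")
a=cv2.resize(m["s"][100:270,220:450,::-1],(480,355),interpolation=cv2.INTER_CUBIC)
b=cv2.resize(m["s"][130:210,300:372,::-1],(320,355),interpolation=cv2.INTER_CUBIC)
cv2.imwrite("pics/j.png",np.hstack([a,b]))
E
```

```text
25.7 angle 0.812 r 0.249 side 0.0009 F [ 3.3  4.3 -2.7] T [ 0.69 -0.67  0.15] open 0.113 grip 61.1
top 610 lid angle 0.804
side 137 lid angle 0.67
```

View pics/j.png

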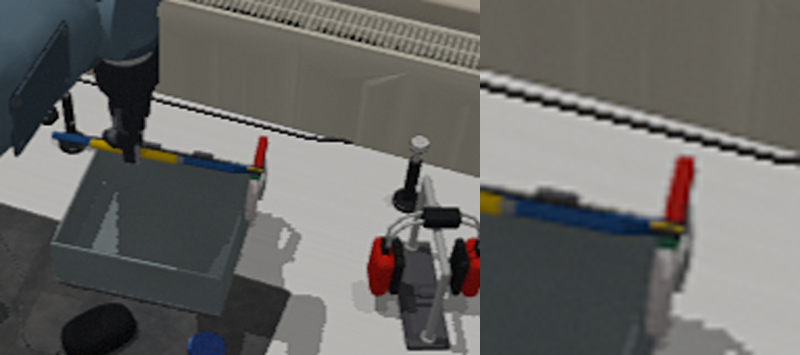

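The pointer at (665,229) sits in the green, just under the red. Depth and kinematics both put the lid at about 0.80 rad, at rest, with the bar between the fingers. The ear defenders still hang on the rail.

```bash
python3 -c "
from bench import ctrl
print(ctrl.get_obs()['dq'].round(3)); print(ctrl.hand_in())"
```

```text
[ 0.001  0.001 -0.     0.002  0.001  0.001]
the job is handed in; nothing more can be done
None
```

I handed the job in with the ear defenders hanging by the headband on the rail and the lid held at rest by its bar at about 0.80 rad, in the green, after being raised to about 1.12 rad in the red.

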